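Set back the ratchet stop of a display stand

ROBOT

A 6-joint arm with a two-finger parallel gripper is mounted at the origin on the work surface. World frame = base frame: x ahead of the robot, y to its left, z up, the work surface at z = 0. Lengths are in mm, angles in rad, forces in N, time in s.
With the tool pointing down it reaches from about 275 to 1000 mm from the base axis. Payload 8.4 kg.
Tool frame: the origin (TCP) lies where the fingers leave the gripper's body, on its centre line; the fingertips stand 73 mm ahead of it and the grasp point (between the pads) lies 54 mm ahead of it (grip_point_offset is the distance from the TCP to the grasp point, in mm); z points along the fingers, y is the direction in which the jaws open and shut (so a half turn about z gives the same grasp; the last joint's range is limited). The gripper opens to 85 mm and grips with 20 to 120 N. Pads are 22 mm wide; open, the fingers measure 114 mm over their backs; the gripper's body (76 mm by 85 mm) begins 54 mm behind the grasp point. The pads swing forward as they close: fully open they stand 13 mm farther back than shut.
Start: joints at [1.305, 0.353, 1.633, -0, 1.155, -0.002], TCP at [162.968, 603.382, 303.881] pointing down, gripper open.
Joint ranges: [-2.63, 2.63], [-0.92, 2.1], [0.06, 2.66], [-1.3, 4.44], [0, 2.69], [-3.02, 3.02]. Speed limits (rad/s): [2.22, 2.22, 2.79, 3.14, 3.14, 3.14].

INTERFACE

Orientations are given as [roll, pitch, yaw] about the fixed x, y, z axes, in that order (R = Rz(yaw) Ry(pitch) Rx(roll)).
In Python, from rig import sense, grab_frame, sign_off, grip_point_offset gives the robot as it stands. The module is installed in compiled form; this text tells all that it offers.
- The arm moves only by the tool drive_tool, never from a script. Its argument "targets" is one flat list of numbers, 7 for each row, row after row: the shift along the tool's x, y, z in m, then the turn, a rotation vector about the tool's x, y, z in rad, then the opening, from 0 (shut) to 1 (fully open). In form: [tx, ty, tz, wx, wy, wz, grip, tx, ty, tz, wx, wy, wz, grip, ...]. A call has 1 to 12 rows; each row is the pose to reach, as a shift and turn from the pose commanded when the call began, along the tool's axes at that moment; what a row does not reach only later rows make up. A row lasts 1/12 s, in which the tool goes at most 41.7 mm and 7.16 degrees, less where a joint would pass 70% of its speed; a pose out of reach is approached as far as the arm can. A call with a gripper value outside its range is refused whole. The fingers move at their own pace and stop on an object; "force" is the grip in N (left out, the last holds). Time passes only in rows, so rows that repeat a pose let the fingers close. It gives the time, the measured TCP pose, the force and the opening at its end, in the units of the state.
- sense(): the state, without advancing time (a new reading comes with each control period).
- grab_frame(name): name is "scene" or "side" or "wrist"; returns a dict with "color" (400x640x3 uint8, blue, green, red), "vertical_fov" (degrees; the focal length in pixels is half the picture's height over the tangent of half this angle, whatever the lens; pixels are square), "cx", "cy" (the principal point, pixels), "world_from_camera" (4x4, takes a point from camera to world coordinates). Camera axes: x right, y down, z forward; pixel columns grow to the right and rows downward; lengths in mm; the calibration is good to about 2 mm. A picture is of the moment at which its call begins. There is no depth.
- sign_off(): hands the job in, once; it reports no verdict.
The state is a dict: "clock": time; "qpos": joint angles; "qvel": joint speeds; "joint_efforts": joint torques, N m; "eef_pos": TCP position; "tcp_rot": TCP orientation; "contact_force": force on the tool from outside, world axes, zero at the start; "wrist_torque": the same for the moment, N m; "opening": opening from 0.0 (shut) to 1.0 (fully open).
Only numpy, scipy, OpenCV 4.12 (cv2) and the standard library are available. Lean on these libraries where they do the work, as an engineer would, in place of code of your own. Each camera call takes 0.05 s, during which the arm holds its last target. There are 200 camera calls.

TASK

Make room in the row on the wooden display stand: press down the orange release pad of the sliding stop and, keeping it pressed, push the stop back along its bar, away from the bronze cup, until its white pointer stands over the red marker clip. Then let go, so that the ratchet holds it there. Do not force the stop, and do not shift, tip or lift the cup or the other vessels.

Things in the scene. Friction and masses are not known exactly. Their poses are not given: they have to be found in the camera images.
- stand: Dark wooden display stand screwed to the table; origin under the centre of its board (160 mm along x, 460 along y, top at 20 mm). Its y axis runs along the steel bar (14 mm wide, top 65 mm above the table, at x = -45 mm); 'back' is towards +y. A wooden end wall 110 mm high stands at y = -216 mm, a low one (75 mm high, x from -75 to -5 mm) at y = +216 mm.
- stop (a joint): Slide of the stop along the bar, m: the y in the stand's frame of the plate face that looks at the cup; grows as pushed back; range -0.1 to 0.125. Friction about 2 N. A ratchet (8 mm pitch) locks it against moving back unless the pad is held pressed over 5 mm; towards the cup it clicks along. When the pad is let go, it may creep up to 8 mm further back until a tooth catches.
- release (a joint): Travel of the orange release pad, in m: 0 up, 0.011 fully pressed (straight down). Sprung: about 4 N to start, 8 N fully down; the ratchet is free beyond 0.005 and 0.008 is a good depth. It springs up when let go; it may stand up to 5 mm down when the pawl rests on a tooth.
- release_top (a point): Centre of the orange pad's top face, 85 mm above the table when up; axes as the stand. The pad rides on the stop and moves along with it. Face 60 mm along x, 48 along y. At its -y end stands the stop's plate (back face 26 mm from this point, top 20 mm higher); at its +y end, from 24 mm, a lip of the pad itself, 8 mm thick, rises 14 mm: a fingertip can push on it.
- stop_pointer (a point): Tip of the stop's thin white pointer (6 mm wide), over the far (+x) edge of the board, 36 mm above the table, 6 mm in y past the plate's face. The stop is a wooden plate 12 mm thick (y), 135 mm wide (x), top edge 105 mm above the table, with a dark steel carriage on the bar behind it, up to 70 mm past the face.
- marker: Red clip fixed to the far edge of the board, 26 mm along the bar (y) and 30 mm along x, 4 mm thick; origin at the centre of its underside, on the board; axes as the stand. It is always 6 to 20 cm further back than the pointer at the start.
- cup: Open bronze cup standing in the row on the stand's board, 70 mm wide, 66 mm high; origin at the centre of its underside. Loose; to be left alone.
- vase: Dark vase on the table, 68 mm wide, 115 mm high; origin at the centre of its underside. Loose; leave alone.
- bowl: Open brass cup on the table, 72 mm wide, 55 mm high; origin at the centre of its underside. Loose; leave alone.
- bell: Brass bell with a knob on the table, 72 mm wide, 89 mm high; origin at the centre of its underside. Loose; leave alone.

How it is judged (in metres and radians):
On the way, in this order (a step that is already met when the one before it is completed fails the run):
1. the release pad is pressed by more than 5.5 mm while the pointer is still more than 30 mm short of the marker (value of joint release above 0.0055 m and y of stop_pointer in the frame of marker below -0.03 m and contact force between the fingers and release above 1 N), for 0.1 s.
2. with the pad pressed, the pointer comes over the red marker (within 13 mm of its middle along the bar) (y of stop_pointer in the frame of marker between -0.013 and 0.013 m and value of joint release above 0.005 m and contact force between the fingers and release above 1 N), for 0.1 s.
At the end, for the whole second after the job is handed in: The white pointer is over the red marker (within 13 mm of its middle along the bar), the stop is at rest (under 10 mm/s), the release pad has sprung up (pressed less than 5.5 mm), and the cup and the three other vessels stand upright (within 0.1 rad) within 15 mm of where they were (y of stop_pointer in the frame of marker between -0.013 and 0.013 m and value of joint release below 0.0055 m and velocity of joint stop between -0.01 and 0.01 m/s and distance of each of cup, vase, bowl, bell from where it was at the start of the episode below 0.015 m and angle between each of cup, vase, bowl, bell's own z axis and vertical below 0.1 rad); the robot touches nothing.
It fails at once if the cup or another vessel is shifted by more than 15 mm, lifted or tipped over 0.3 rad (distance of any of cup, vase, bowl, bell from where it was at the start of the episode above 0.015 m or angle between any of cup, vase, bowl, bell's own z axis and vertical above 0.3 rad).
It fails at once if the stop or its pad is forced with more than 50 N (contact force between any of the arm, the fingers and stop above 50 N).
It also fails if it takes over 38 s, if anything falls off the work surface, if the arm or the gripper's body presses on something with over 40 N, if the wrist force passes 120 N, or if a joint passes its speed limit or range.

## Working session

There is one attempt and no reset: what is moved stays moved. The work goes in short steps, Python scripts to look and compute and a tool call to move; the robot and the scene stay as the last step left them, time stands still between calls to the robot, and variables do not carry over. Pictures are saved under pics/ and viewed, about 8 in all and at most 12, crops included, and the job is handed in when it is done.

Besides the shell and the picture viewer there is one more tool, called as a command line: name --argument value ..., lists and objects as JSON in quotes. drive_tool: Moves the arm, as the interface text tells. Its arguments: {"type":"object","properties":{"targets":{"type":"array"},"force":{"type":"number"}},"required":["targets"]}

```bash
mkdir -p pics
cat > h.py <<'E'
import numpy as np,cv2
from rig import sense,grab_frame,sign_off
def ray(f,u,v):
    F=200/np.tan(np.radians(f["vertical_fov"])/2); T=np.array(f["world_from_camera"])
    return T[:3,3],T[:3,:3]@np.array([(u-f["cx"])/F,(v-f["cy"])/F,1.])
def onz(f,u,v,z):
    o,d=ray(f,u,v); return o+d*(z-o[2])/d[2]
def proj(f,p):
    F=200/np.tan(np.radians(f["vertical_fov"])/2); q=np.linalg.inv(np.array(f["world_from_camera"]))@np.r_[p,1]
    return q[:2]/q[2]*F+[f["cx"],f["cy"]]
def mask(f,lo,hi):
    return cv2.inRange(cv2.cvtColor(f["color"],cv2.COLOR_BGR2HSV),lo,hi)
E
python3 - <<'E'
from h import *
import pickle
s=sense();print({k:np.round(s[k],3) for k in ("clock","eef_pos","tcp_rot","contact_force","opening")})
for n in("scene","side","wrist"):
    f=grab_frame(n);pickle.dump(f,open(n+".pkl","wb"));cv2.imwrite(f"pics/{n}0.png",f["color"]);print(n,np.round(f["world_from_camera"],2).tolist())
E
```

```text
{'clock': np.float64(0.0), 'eef_pos': array([162.863, 603.026, 303.164]), 'tcp_rot': array([-3.14 ,  0.   ,  2.878]), 'contact_force': array([ 0.126, -0.208, -0.643]), 'opening': np.float64(1.0)}
scene [[-0.77, 0.52, -0.38, 952.35], [0.64, 0.6, -0.47, 473.96], [-0.01, -0.61, -0.79, 748.66], [0.0, 0.0, 0.0, 1.0]]
side [[-0.84, -0.3, 0.45, 251.22], [-0.54, 0.43, -0.72, 666.73], [0.02, -0.85, -0.53, 520.46], [0.0, 0.0, 0.0, 1.0]]
wrist [[0.26, 0.92, 0.29, 87.61], [0.97, -0.25, -0.08, 623.03], [-0.0, 0.3, -0.95, 373.74], [0.0, 0.0, 0.0, 1.0]]
```

View pics/scene0.png

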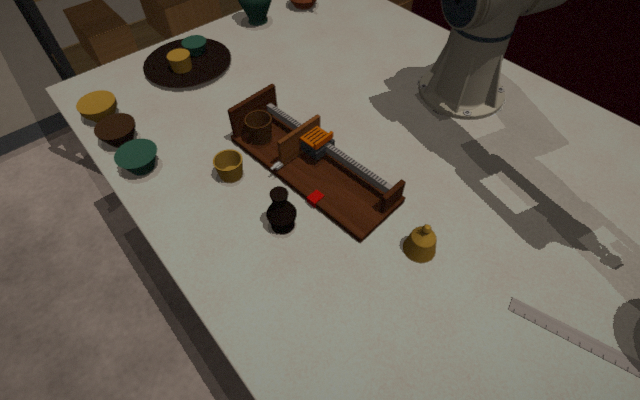

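View pics/side0.png

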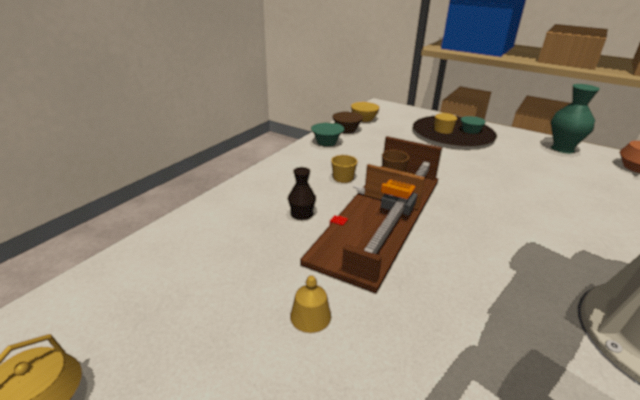

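View pics/wrist0.png

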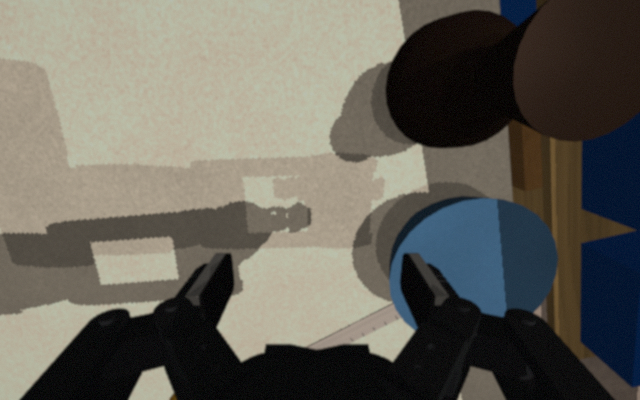

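Scene: orange pad ~(317,138), red clip ~(316,198), pointer ~(277,166), bell at (421,243), vase (282,210). Side: pad (398,190), clip (339,220). The wrist view doesn't show the stand.

```bash
cat > m.py <<'E'
from h import *
import pickle,sys
S=pickle.load(open("scene.pkl","rb"));D=pickle.load(open("side.pkl","rb"))
def tri(a,b):
    (o1,d1),(o2,d2)=ray(S,*a),ray(D,*b)
    t=np.linalg.lstsq(np.c_[d1,-d2],o2-o1,rcond=None)[0];p,q=o1+d1*t[0],o2+d2*t[1];return (p+q)/2,np.linalg.norm(p-q)
def cen(f,lo,hi,box):
    m=mask(f,lo,hi);k=np.zeros_like(m);x,y,X,Y=box;k[y:Y,x:X]=m[y:Y,x:X];ys,xs=np.nonzero(k);return np.array([xs.mean(),ys.mean()]),len(xs),(xs.min(),xs.max(),ys.min(),ys.max())
R=[cen(S,(0,200,120),(4,255,255),(290,180,340,215)),cen(D,(0,200,120),(4,255,255),(320,205,360,235))]
O=[cen(S,(6,200,120),(18,255,255),(295,120,340,155)),cen(D,(6,200,120),(18,255,255),(375,175,420,205))]
print(R,O);print("red tri",tri(R[0][0],R[1][0]),onz(S,*R[0][0],23),onz(D,*R[1][0],23))
print("orange tri",tri(O[0][0],O[1][0]),onz(S,*O[0][0],86))
E
python3 m.py
python3 - <<'E'
from h import *
import pickle
S=pickle.load(open("scene.pkl","rb"))
c=S["color"][80:245,225:410];cv2.imwrite("pics/crop.png",cv2.resize(c,None,fx=4.3,fy=3.6*1,interpolation=cv2.INTER_CUBIC) if 0 else cv2.resize(c,None,fx=3.6,fy=3.6,interpolation=cv2.INTER_CUBIC))
E
```

```text
[(array([315.1965812 , 195.88888889]), 117, (np.int64(308), np.int64(323), np.int64(190), np.int64(202))), (array([338.78431373, 220.03921569]), 102, (np.int64(331), np.int64(346), np.int64(216), np.int64(224)))] [(array([315.041841  , 135.93305439]), 239, (np.int64(301), np.int64(331), np.int64(126), np.int64(146))), (array([397.39909297, 188.01587302]), 441, (np.int64(381), np.int64(415), np.int64(179), np.int64(197)))]
red tri (array([594.19388314,  35.89239402,  21.91127289]), np.float64(0.19113768421240565)) [594.66477213  36.44759602  23.        ] [593.4419702   37.40944785  23.        ]
orange tri (array([507.89917362, -66.46976081,  83.62760273]), np.float64(2.4807783022708287)) [508.40439371 -65.97504012  86.        ]
```

View pics/crop.png

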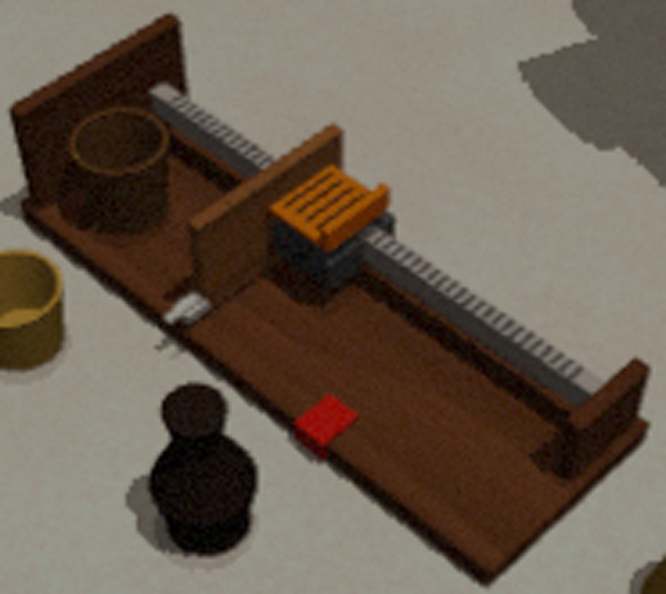

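The crop shows the board corners at (360,238), (404,199) and (232,138), the pointer tip at about (272,167), and the pad's corners.

```bash
cat > n.py <<'E'
from m import *
c=lambda u,v:(u/3.6+225,v/3.6+80)
A=onz(S,*c(488,572),20);B=onz(S,*c(645,428),20);C=onz(S,*c(25,205),20)
print("corners",A,B,C,"len",np.linalg.norm(A-C),"wid",np.linalg.norm(A-B))
y=(A-C)[:2];y/=np.linalg.norm(y);x=np.array([y[1],-y[0]]);yaw=np.arctan2(y[1],y[0])-np.pi/2
o=(B+C)[:2]/2;print("x,y axes",x,y,"yaw",yaw,"yaw by width",np.arctan2(*( (A-B)[[1,0]])),"origin",o)
# bar top line z=65
b1=onz(S,*c(163,92),65)[:2];b2=onz(S,*c(588,377),65)[:2];d=b2-b1;print("bar yaw",np.arctan2(d[1],d[0])-np.pi/2,[((p-o)@x,(p-o)@y) for p in (b1,b2)])
loc=lambda p:np.round([(p[:2]-o)@x,(p[:2]-o)@y],1)
red=tri(R[0][0],R[1][0])[0];print("red",loc(red))
print("pointer",loc(onz(S,*c(172,318),36)),loc(onz(S,*c(200,303),36)))
print("plate top front/back corners",[loc(onz(S,*c(*p),105)) for p in((193,227),(330,125),(342,132),(205,233))])
print("pad corners",[loc(onz(S,*c(*p),85)) for p in((272,208),(332,168))],"lip top",[loc(onz(S,*c(*p),99)) for p in((323,237),(378,188),(388,193))])
print("vessel: vase",loc(onz(S,*c(208,545),0)),"bell",onz(S,421,255,0),loc(onz(S,421,255,0)), "bowl",loc(onz(S,*c(20,362),0)))
E
python3 n.py
```

```text
[(array([315.1965812 , 195.88888889]), 117, (np.int64(308), np.int64(323), np.int64(190), np.int64(202))), (array([338.78431373, 220.03921569]), 102, (np.int64(331), np.int64(346), np.int64(216), np.int64(224)))] [(array([315.041841  , 135.93305439]), 239, (np.int64(301), np.int64(331), np.int64(126), np.int64(146))), (array([397.39909297, 188.01587302]), 441, (np.int64(381), np.int64(415), np.int64(179), np.int64(197)))]
red tri (array([594.19388314,  35.89239402,  21.91127289]), np.float64(0.19113768421240565)) [594.66477213  36.44759602  23.        ] [593.4419702   37.40944785  23.        ]
orange tri (array([507.89917362, -66.46976081,  83.62760273]), np.float64(2.4807783022708287)) [508.40439371 -65.97504012  86.        ]
corners [594.2700902  187.90337221  20.        ] [442.04401957 175.0272142   20.        ] [ 633.90646161 -260.45310087   20.        ] len 450.10506428638826 wid 152.76966984485196
x,y axes [0.99611515 0.08806027] [-0.08806027  0.99611515] yaw 0.08817447655049149 yaw by width 0.08438489249467689 origin [537.97524059 -42.71294334]
bar yaw 0.10026167676319209 [(np.float64(-45.91531393126339), np.float64(-204.14181679162988)), (np.float64(-50.69784006842351), np.float64(191.5075594958284))]
red [62.9 73.3]
pointer [ 82.7 -51.9] [ 60.3 -48.6]
plate top front/back corners [array([ 57.9, -49.8]), array([-73.1, -56.2]), array([-73.7, -45.3]), array([ 56.2, -40.2])]
pad corners [array([ -3.4, -41.8]), array([-59.2, -40.6])] lip top [array([ 1.8, 11.9]), array([-55.7,   5.7]), array([-56.8,  13.7])]
vessel: vase [173.7  80.5] bell [513.87192696 292.92724397   0.        ] [  5.5 336.5] bowl [ 164.2 -123.2]
```

drive_tool --targets '[-0.508, -0.552, 0.074, 0, 0, 1.218, 0, -0.508, -0.552, 0.074, 0, 0, 1.218, 0, -0.508, -0.552, 0.074, 0, 0, 1.218, 0, -0.508, -0.552, 0.074, 0, 0, 1.218, 0, -0.508, -0.552, 0.074, 0, 0, 1.218, 0, -0.508, -0.552, 0.074, 0, 0, 1.218, 0, -0.508, -0.552, 0.074, 0, 0, 1.218, 0, -0.508, -0.552, 0.074, 0, 0, 1.218, 0, -0.508, -0.552, 0.074, 0, 0, 1.218, 0, -0.508, -0.552, 0.074, 0, 0, 1.218, 0, -0.508, -0.552, 0.074, 0, 0, 1.218, 0, -0.508, -0.552, 0.074, 0, 0, 1.218, 0]' --force 20

```text
clock: 1.15
eef_pos: [393.2, 160.1, 254.8]
tcp_rot: [3.141, -0.0, 1.659]
contact_force: [1.0, 0.7, -0.1]
opening: 0.002
```

drive_tool --targets '[-0.231, 0.096, 0.025, 0, 0, 0, 0, -0.231, 0.096, 0.025, 0, 0, 0, 0, -0.231, 0.096, 0.025, 0, 0, 0, 0, -0.231, 0.096, 0.025, 0, 0, 0, 0, -0.231, 0.096, 0.025, 0, 0, 0, 0, -0.231, 0.096, 0.025, 0, 0, 0, 0, -0.231, 0.096, 0.025, 0, 0, 0, 0, -0.231, 0.096, 0.025, 0, 0, 0, 0, -0.231, 0.096, 0.025, 0, 0, 0, 0]'

```text
clock: 1.9
eef_pos: [508.4, -59.4, 229.4]
tcp_rot: [-3.14, -0.001, 1.659]
contact_force: [-0.8, 0.4, 0.3]
opening: -0.002
```

Run:
```python
from h import *
import pickle
s=sense();print(s["clock"],s["eef_pos"],s["tcp_rot"],s["contact_force"])
f=grab_frame("wrist");pickle.dump(f,open("w1.pkl","wb"));cv2.imwrite("pics/w1.png",f["color"])
```

```text
1.9 [508.35337092 -59.4416706  229.40925129] [-3.14030904e+00 -5.72376178e-04  1.65860304e+00] [-0.80930429  0.3794981   0.34770025]
```

View pics/w1.png

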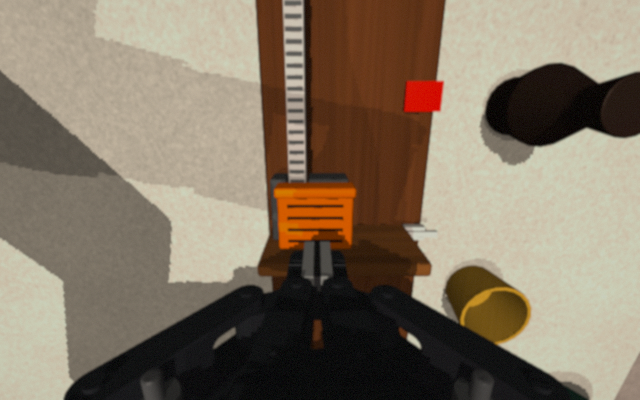

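The wrist view shows the pad spanning x 276–355 with its lip at y≈184–197, the pointer at ~(420,229), the red clip centre at (424,96), and the shut fingertips at (318,245).

```bash
python3 - <<'E'
from h import *
import pickle
f=pickle.load(open("w1.pkl","rb"))
m=mask(f,(0,200,120),(4,255,255));ys,xs=np.nonzero(m);k=(ys<130);r=(xs[k].mean(),ys[k].mean());print(r,xs[k].min(),xs[k].max(),ys[k].min(),ys[k].max())
red=onz(f,*r,24);print("red",red)
# orange rows
m=mask(f,(6,180,100),(20,255,255));m[:170]=0;m[250:]=0;m[:,:260]=0;m[:,365:]=0
ys,xs=np.nonzero(m);print("orange",xs.min(),xs.max(),ys.min(),ys.max())
# yaw from bar & board edges
def line(p,q,z):
    d=onz(f,*q,z)-onz(f,*p,z);return np.arctan2(d[1],d[0])-np.pi/2
print("yaw bar",line((297,180),(293,2),65),"board R",line((430,190),(444,10),20),"L",line((270,180),(257,10),20))
a=.09;x=np.array([np.cos(a),np.sin(a)]);y=np.array([-x[1],x[0]])
t=sense()["eef_pos"][:2]
L=lambda u,v,z:np.round([(onz(f,u,v,z)[:2]-t)@x,(onz(f,u,v,z)[:2]-t)@y],1)
print("rel TCP (stand axes): red",L(*r,24),"pointer tip",L(434,231,36),"ptr mid",L(420,229,36),"ptr upper edge",L(415,225,36))
print("lip back",L(316,184,99),"lip front",L(316,197,99),"corners",L(276,190,99),L(355,187,99))
print("plate back edge top",L(425,263,105),"plate front",L(425,274,105))
print("vase",L(560,110,50))
E
python3 - <<'E'
import cv2
i=cv2.imread("pics/w1.png")[170:285,250:450];cv2.imwrite("pics/w1c.png",cv2.resize(i,None,fx=4,fy=4,interpolation=cv2.INTER_CUBIC))
E
```

```text
(np.float64(422.2605118829982), np.float64(95.91133455210237)) 404 442 81 111
red [594.8690176   36.09695542  24.        ]
orange 274 356 182 249
yaw bar 0.08768622487394917 board R 0.13080636901164744 L 0.11185324588370293
rel TCP (stand axes): red [94.8 86.7] pointer tip [116. -40.] ptr mid [101.8 -37.8] ptr upper edge [ 96.5 -33.5]
lip back [-0.7 24.8] lip front [-0.7 15. ] corners [-29.6  20.4] [27.4 22.5]
plate back edge top [ 82.  -35.9] plate front [ 83.1 -45.5]
vase [200.7  74.5]
```

View pics/w1c.png

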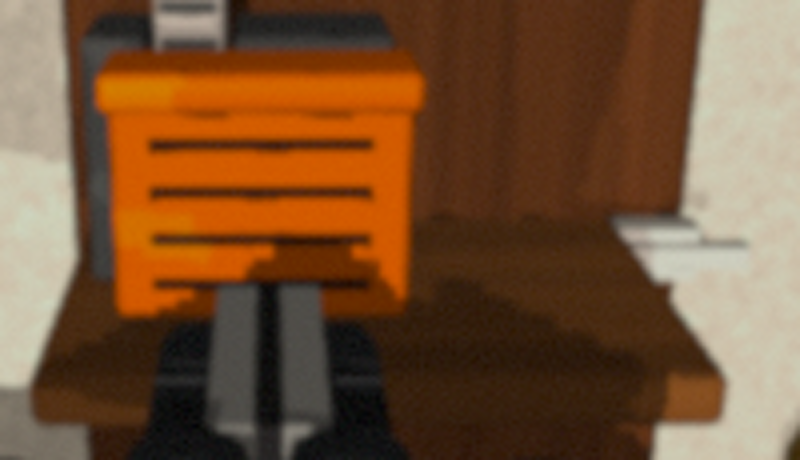

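drive_tool --targets '[0, 0, 0.03, 0, 0, 0, 0, 0, 0, 0.055, 0, 0, 0, 0, 0, 0, 0.066, 0, 0, 0, 0, 0, 0, 0.068, 0, 0, 0, 0, 0, 0, 0.07, 0, 0, 0, 0, 0, 0, 0.072, 0, 0, 0, 0, 0, 0, 0.073, 0, 0, 0, 0, 0, 0, 0.074, 0, 0, 0, 0, 0, 0, 0.074, 0, 0, 0, 0, 0, 0, 0.074, 0, 0, 0, 0]'

```text
clock: 2.78
eef_pos: [509.6, -59.5, 156.6]
tcp_rot: [3.14, 0.0, 1.66]
contact_force: [0.3, 1.5, 4.4]
opening: -0.004
```

drive_tool --targets '[0, 0, 0.001, 0, 0, 0, 0, 0, 0, 0.002, 0, 0, 0, 0, 0, 0, 0.003, 0, 0, 0, 0, 0, 0, 0.004, 0, 0, 0, 0, 0, 0, 0.005, 0, 0, 0, 0, 0, 0, 0.006, 0, 0, 0, 0, 0, 0, 0.006, 0, 0, 0, 0, 0, 0, 0.006, 0, 0, 0, 0]'

```text
clock: 3.45
eef_pos: [509.6, -59.5, 150.1]
tcp_rot: [3.14, 0.0, 1.66]
contact_force: [1.1, 1.4, 6.0]
opening: 0.002
```

drive_tool --targets '[0, 0, 0.0005, 0, 0, 0, 0, 0.002, 0, 0.0005, 0, 0, 0, 0, 0.004, 0, 0.0005, 0, 0, 0, 0, 0.007, 0, 0.0005, 0, 0, 0, 0, 0.011, 0, 0.0005, 0, 0, 0, 0, 0.015, 0, 0.0005, 0, 0, 0, 0, 0.019, 0, 0.0005, 0, 0, 0, 0, 0.023, 0, 0.0005, 0, 0, 0, 0, 0.027, 0, 0.0005, 0, 0, 0, 0, 0.03, 0, 0.0005, 0, 0, 0, 0, 0.03, 0, 0.0005, 0, 0, 0, 0]'

```text
clock: 4.37
eef_pos: [506.9, -29.5, 149.6]
tcp_rot: [3.14, 0.001, 1.66]
contact_force: [1.5, 1.1, 4.9]
opening: -0.002
```

Run:
```python
from h import *
import pickle
s=sense();print(s["eef_pos"],s["contact_force"])
f=grab_frame("wrist");pickle.dump(f,open("w2.pkl","wb"));cv2.imwrite("pics/w2.png",f["color"])
```

```text
[506.88701988 -29.51893235 149.64075746] [1.45826068 1.06649054 4.85047486]
```

View pics/w2.png

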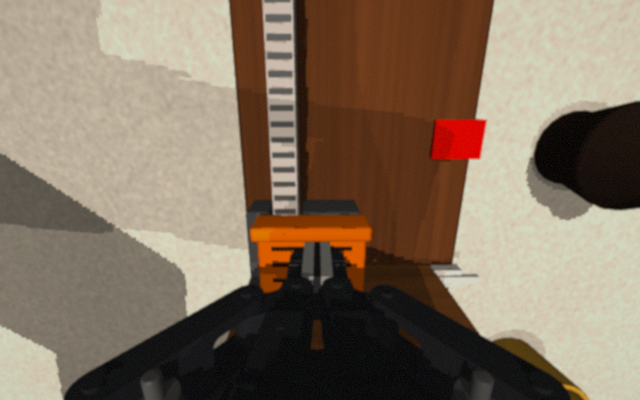

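The stop moved with the fingers. The lip is at y≈217–240, the pointer at ~(455,270) with its tip near (476,275), and the clip centre at (458,140).

Run:
```python
from h import *
import pickle
f=pickle.load(open("w2.pkl","rb"))
m=mask(f,(0,200,120),(4,255,255));m[200:]=0;ys,xs=np.nonzero(m);r=(xs.mean(),ys.mean())
a=.089;y=np.array([-np.sin(a),np.cos(a)]);t=np.array([506.9,-29.5])
L=lambda u,v,z:round((onz(f,u,v,z)[:2]-t)@y,1)
print("red",r,L(*r,24),"edges",L(458,120,24),L(458,159,24))
g=cv2.cvtColor(f["color"],cv2.COLOR_BGR2GRAY)
for u in(436,440,445,450,455,460,465,470,475): print(u,g[258:286,u])
print("ptr",[ (v,L(450,v,36)) for v in(264,268,272,276)],"lip front/back top",L(310,240,91),L(310,228,91))
```

```text
red (np.float64(457.1643907563025), np.float64(139.0078781512605)) 57.4 edges 69.7 44.0
436 [ 69  65  55  47  32  40  59  86  99 105 105 120 148 173 167 146 114  84
  63  50  51  48  51  53  50  52  52  54]
440 [ 64  61  58  53  43  40  60  85 100 106 105 119 152 177 184 182 176 157
 140 147 149 137 108  77  60  53  53  53]
445 [ 59  58  55  53  44  40  59  85 100 105 106 126 165 196 204 206 198 174
 156 174 199 209 208 210 208 201 188 175]
450 [ 56  52  52  49  44  47  68  90 103 102  99 119 165 201 211 208 196 168
 157 181 205 211 210 211 209 205 204 208]
455 [207 211 209 206 195 170 135 111 106 105 106 126 167 200 211 206 182 150
 149 179 205 211 211 211 211 212 211 210]
460 [205 206 206 205 206 205 205 207 204 193 170 158 175 200 207 202 183 154
 149 179 204 212 211 210 211 209 208 206]
465 [209 209 210 208 208 207 204 201 202 201 203 203 205 205 201 180 147 122
 142 181 203 211 210 210 210 209 209 206]
470 [206 208 209 208 209 208 207 206 205 205 204 203 201 201 194 176 140 123
 143 181 205 210 210 212 210 207 201 199]
475 [208 209 210 208 206 207 208 206 207 207 206 205 204 205 198 175 137 119
 143 181 201 211 210 210 209 209 207 205]
ptr [(264, np.float64(-30.0)), (268, np.float64(-33.3)), (272, np.float64(-36.6)), (276, np.float64(-39.9))] lip front/back top 15.6 22.0
```

drive_tool --targets '[0.002, 0, 0, 0, 0, 0, 0, 0.006, 0, 0, 0, 0, 0, 0, 0.013, 0, 0, 0, 0, 0, 0, 0.021, 0, 0, 0, 0, 0, 0, 0.029, 0, 0, 0, 0, 0, 0, 0.037, 0, 0, 0, 0, 0, 0, 0.045, 0, 0, 0, 0, 0, 0, 0.053, 0, 0, 0, 0, 0, 0, 0.061, 0, 0, 0, 0, 0, 0, 0.067, 0, 0, 0, 0, 0, 0, 0.07, 0, 0, 0, 0, 0, 0, 0.07, 0, 0, 0, 0, 0, 0]'

```text
clock: 5.42
eef_pos: [500.5, 40.5, 149.6]
tcp_rot: [3.14, 0.0, 1.66]
contact_force: [0.9, 2.0, 6.8]
opening: -0.005
```

Run:
```python
from h import *
import pickle
s=sense();print(s["eef_pos"],s["contact_force"])
f=grab_frame("wrist");pickle.dump(f,open("w3.pkl","wb"));S=grab_frame("scene");pickle.dump(S,open("s3.pkl","wb"))
c=cv2.resize(f["color"][190:330,380:580],None,fx=4,fy=4,interpolation=cv2.INTER_CUBIC);cv2.imwrite("pics/w3.png",c)
```

```text
[500.52654544  40.49730774 149.57005918] [0.87204849 2.02872019 6.78628026]
```

View pics/w3.png

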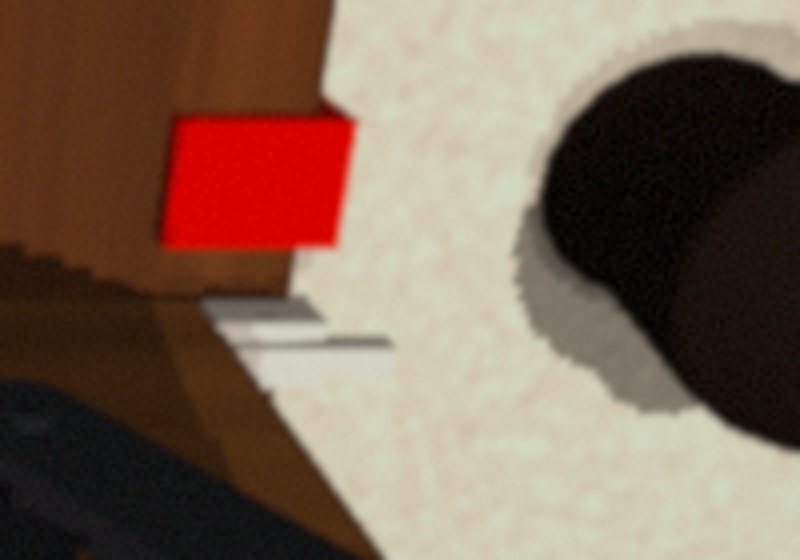

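The crop shows the pointer blade's white top at crop y 347–388, ending at x≈393. The red clip top spans y 117–247, so the pointer is still short of it.

Run:
```python
from h import *
import pickle
f=pickle.load(open("w3.pkl","rb"))
a=.089;y=np.array([-np.sin(a),np.cos(a)])
L=lambda u,v,z:round(onz(f,u/4+380,v/4+190,z)[:2]@y,1)
m=mask(f,(0,200,120),(4,255,255));m[260:]=0;ys,xs=np.nonzero(m)
R=round(onz(f,xs.mean(),ys.mean(),24)[:2]@y,1)
print("red",R,"edges",L(258,117,24),L(258,247,24))
print("ptr back/front/mid",[(z,L(330,347,z),L(330,388,z),L(330,367,z),L(330,367,z)-R) for z in(34,36,38)])
```

```text
red -16.6 edges -4.2 -30.5
ptr back/front/mid [(34, np.float64(-45.9), np.float64(-54.7), np.float64(-50.1), np.float64(-33.5)), (36, np.float64(-44.6), np.float64(-53.3), np.float64(-48.8), np.float64(-32.199999999999996)), (38, np.float64(-43.3), np.float64(-51.9), np.float64(-47.5), np.float64(-30.9))]
```

drive_tool --targets '[0.002, 0, 0, 0, 0, 0, 0, 0.006, 0, 0, 0, 0, 0, 0, 0.011, 0, 0, 0, 0, 0, 0, 0.016, 0, 0, 0, 0, 0, 0, 0.021, 0, 0, 0, 0, 0, 0, 0.025, 0, 0, 0, 0, 0, 0, 0.027, 0, 0, 0, 0, 0, 0, 0.028, 0, 0, 0, 0, 0, 0, 0.028, 0, 0, 0, 0, 0, 0, 0.028, 0, 0, 0, 0, 0, 0, 0.028, 0, 0, 0, 0, 0, 0]'

```text
clock: 6.43
eef_pos: [498.0, 67.9, 149.5]
tcp_rot: [3.141, 0.0, 1.66]
contact_force: [0.2, 0.6, 6.8]
opening: -0.0
```

Run:
```python
from h import *
import pickle
s=sense();print(s["eef_pos"],s["contact_force"])
f=grab_frame("wrist");pickle.dump(f,open("w4.pkl","wb"))
a=cv2.resize(f["color"][200:340,380:580],None,fx=3,fy=3,interpolation=cv2.INTER_CUBIC)
S=grab_frame("scene");pickle.dump(S,open("s4.pkl","wb"))
b=cv2.resize(S["color"][130:230,250:350],(420,420),interpolation=cv2.INTER_CUBIC)[:420]
b=cv2.resize(b,(200,200)) if 0 else b
cv2.imwrite("pics/w4.png",np.hstack([a[:, :370],b]))
```

```text
[498.04238911  67.89853455 149.5454893 ] [0.23056408 0.55516755 6.84507102]
```

View pics/w4.png

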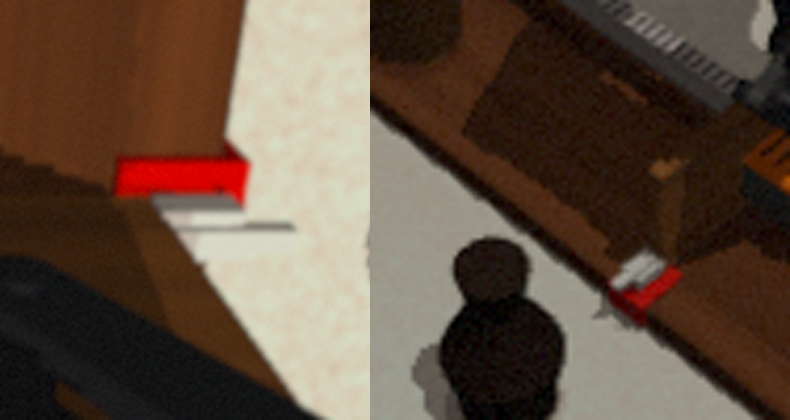

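Wrist part: the red clip's back edge is at row ≈158 and the blade top spans rows ≈230–258. Scene part: the pointer lies over the clip's near half.

Run:
```python
from h import *
import pickle
f=pickle.load(open("w4.pkl","rb"));S=pickle.load(open("s4.pkl","rb"))
a=.089;y=np.array([-np.sin(a),np.cos(a)])
L=lambda u,v,z:round(onz(f,u/3+380,v/3+200,z)[:2]@y,1)
R=L(180,158,24)-13
print("wrist red c",R,"ptr",L(260,230,36)-3-R,L(260,244,36)-R)
Q=lambda u,v,z:round(onz(S,(u-370)/4.2+250,v/4.2+130,z)[:2]@y,1)
R0=np.array([594.4,36.2])@y
print("scene red c",R0,"back edge-13",Q(680,270,24)-13,"ptr",[(p,Q(*p,36)) for p in((612,285),(625,292),(640,268))])
```

```text
wrist red c -16.8 ptr -3.1999999999999993 -4.099999999999998
scene red c -16.775064214328623 back edge-13 -18.0 ptr [((612, 285), np.float64(-17.6)), ((625, 292), np.float64(-9.2)), ((640, 268), np.float64(-15.1))]
```

Pointer is −4 to 0 mm from the middle, which leaves room for up to 8 mm of creep. Letting go straight up.

drive_tool --targets '[0, 0, -0.004, 0, 0, 0, 0, 0, 0, -0.01, 0, 0, 0, 0, 0, 0, -0.025, 0, 0, 0, 0, 0, 0, -0.05, 0, 0, 0, 0, 0, 0, -0.08, 0, 0, 0, 0, 0, 0, -0.1, 0, 0, 0, 0, 0, 0, -0.1, 0, 0, 0, 0, 0, 0, -0.1, 0, 0, 0, 0]'

```text
clock: 7.2
eef_pos: [497.6, 67.9, 250.1]
tcp_rot: [3.14, 0.0, 1.66]
contact_force: [0.2, -1.3, -1.7]
opening: 0.003
```

Run:
```python
from h import *
import pickle
s=sense();print(s["eef_pos"],s["contact_force"])
f=grab_frame("wrist");pickle.dump(f,open("w5.pkl","wb"))
S=grab_frame("scene")
a=cv2.resize(f["color"][150:290,250:450],None,fx=3,fy=3,interpolation=cv2.INTER_CUBIC)
cv2.imwrite("pics/w5.png",np.hstack([a,cv2.resize(S["color"][80:260,210:450][:,:180],(420,420))[:,:200] if 0 else cv2.resize(S["color"][130:230,290:340],(200,420))]))
```

```text
[497.61860299  67.86152446 250.06721909] [ 0.21190402 -1.30126741 -1.67512271]
```

View pics/w5.png

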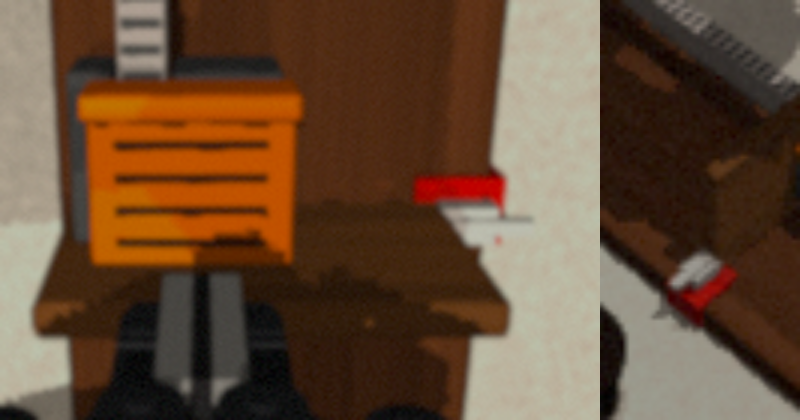

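The pointer lies over the clip, with the red back edge at row ≈177, the blade at rows ≈220–236, and the red front corner visible at row ≈240.

Run:
```python
from h import *
import pickle
f=pickle.load(open("w5.pkl","rb"))
a=.089;y=np.array([-np.sin(a),np.cos(a)])
L=lambda u,v,z:round(onz(f,u/3+250,v/3+150,z)[:2]@y,1)
R=L(460,177,24)-13
print("red c",R,"front vis",L(498,242,24)-R,"ptr",L(515,220,36)-3-R,L(515,228,36)-R)
print("plate back top",L(480,303,105),"face",L(480,303,105)-12,"ptr via plate",L(480,303,105)-6-R,"lip front",L(190,123,99),"ptr via lip",L(190,123,99)-24-26-12+6-R)
```

```text
red c -17.4 front vis -12.700000000000003 ptr -1.9000000000000021 -2.0
plate back top -12.7 face -24.7 ptr via plate -1.3000000000000007 lip front 37.6 ptr via lip -1.0
```

```bash
python3 -c "
from rig import *;print(sign_off())"
```

```text
the job is handed in; nothing more can be done
None
```

I pressed the orange pad about 8 mm with the shut fingertips (about 5–7 N), pushed the stop about 127 mm back, and let go straight up. The job was handed in a little after 7.2 s on the robot's clock, well under the 38 s limit; `sign_off` gives no verdict.

- **Pointer:** after release, three estimates from the last wrist picture put it 1 to 2 mm short of the marker's middle (limit 13 mm). The last scene view also shows it over the clip.
- **Release pad:** the lip sits where it should for a raised pad, but I did not measure its travel directly.
- **Vessels and clearance:** I did not re-measure the vessels at the end; nothing in the moves came near them. The tool stood 100 mm above its pressing position when I handed in, clear of everything.
- **Disagreement:** before release, the wrist view gave about −3 to −4 mm and the scene view about 0 ± 3 mm. Either value left room for the possible 8 mm creep.
- **At rest:** I did not check the stop's speed separately after release.

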